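# Grade mixed grinding balls through a slide-in bench sieve

### The job

The hand sieve on the bench holds worn small grinding balls mixed with full-size ones. Carry it level and smoothly to the open steel receiver box, seat it by feel flat on the rails between the two guides, and then shake it side to side along the rails between the sprung stops, never knocking or forcing it hard, until every small ball has dropped into the box. Leave the sieve lying flat on the rails with all the large balls still in it, let go, and do not disturb the things standing around.

Things in the scene. Friction and masses are not known exactly. Their poses are not given: they have to be found in the camera images.
- sieve_grip (a point): Centre of the sieve's black grip, 76 mm above its underside: a block 62 mm along the sieve's x, 16 mm thick along its y, 22 mm high; pinch it from above across the 16 mm (fingers closing along y). It tops a 6 mm wire bail spanning the sieve along x. Below and beside it is free down to the sieve's rim, 36 mm above the underside. z is up.
- sieve_foot (a point): Centre of the sieve's underside, axes as the sieve's (z up). It comes within 6 mm (x) and 36 mm (y) of seat when the sieve is seated; it may also be seated turned half round.
- sieve: Hand sieve standing on the bench, origin and axes as sieve_foot. Plain steel frame 112 mm (x) by 136 mm (y) by 34 mm high, 3 mm walls, 0.3 to 0.5 kg without its eight balls (0.23 kg). Seen from above the balls lie inside the frame along its two y ends.
- mesh (a point): Middle of the sieve's floor, 9.5 mm above its underside. The middle 80 mm of y is wire mesh with 17 mm openings; the last 25 mm at each y end is blank plate sloping 3 degrees down to the end wall. The balls start in these two margins and stay there if carried level with less than about 0.6 m/s2; brisk strokes along y roll them out over the mesh, from both ends only if both directions are brisk.
- receiver: Open-topped steel box fixed to the bench, 146 (x) by 270 (y) mm, walls 45 mm high; origin under its centre, y lengthwise. On it a slide insert is clamped: two aluminium angle rails along y and a stop frame. The small balls must drop through between the rails to the box floor, 8 mm above the origin. The sieve must not press or knock on box, rails or stops with over 30 N.
- seat (a point): Middle of the box at rail-top height (52 mm over its origin): a seated sieve's underside is this high. Guides rise 12 mm above the rails, 115 mm apart, no lead-in: 1.5 mm to spare each side of the 112 mm sieve. Rails and guides sit parallel to y but clamped up to 6 mm off this point along x, unmeasured: feel for the gap. On rubber, they sink 1 mm per 8 N, at most 4.
- pad_line (a point): Middle of the box, 70 mm over its origin, at the height of two rubber stop pads facing along y, 176 mm apart: the seated sieve runs 40 mm between them. Their stop frame (177 by 232 mm, top 85 mm over the origin) is clamped up to 16 mm off this point along y, unmeasured: feel for it. A pad yields from 4 N on, 6 mm at 2 N per mm, then is solid.
- small_0_center (a point): Centre of a small steel grinding ball, 14 mm across, 11 g; must go through the mesh into the box.
- small_1_center (a point): Centre of a small steel grinding ball, 14 mm across, 11 g; must go through the mesh into the box.
- small_2_center (a point): Centre of a small steel grinding ball, 14 mm across, 11 g; must go through the mesh into the box.
- small_3_center (a point): Centre of a small steel grinding ball, 14 mm across, 11 g; must go through the mesh into the box.
- small_4_center (a point): Centre of a small steel grinding ball, 14 mm across, 11 g; must go through the mesh into the box.
- large_0_center (a point): Centre of a large steel grinding ball, 24 mm across, 57 g; must stay in the sieve.
- large_1_center (a point): Centre of a large steel grinding ball, 24 mm across, 57 g; must stay in the sieve.
- large_2_center (a point): Centre of a large steel grinding ball, 24 mm across, 57 g; must stay in the sieve.
- jar: White plastic jar with screw cap, 52 mm across, 110 mm high; bystander, origin under its centre.
- beaker: Clear beaker, 52 mm across, 70 mm high; bystander, origin under its centre.
- tape: Roll of tape lying flat, 66 mm across, 19 mm high; bystander, origin under its centre.

How it is judged:
By the outcome, as a careful person would: the job done as asked, in the order asked, and still so for the second after the job is handed in, with the robot touching nothing.
It also fails if it takes over 48 s, if anything falls off the work surface, if the arm or the gripper's body presses on something with over 40 N, if the wrist force passes 120 N, or if a joint passes its speed limit or range.

### The arm

A 7-joint arm with a two-finger parallel gripper is mounted at the origin on a cart in front of the work surface, level with it; the furniture and walls round the work are solid. World frame = base frame: x ahead of the robot, y to its left, z up, the work surface at z = 0. Lengths are in mm, angles in rad, forces in N, time in s.
With the tool pointing down it reaches from about 400 to 875 mm from the base axis. Payload 19.3 kg.
Tool frame: the origin (TCP) lies at the very end of the fingers, on their centre line; the grasp point (between the pads) lies 19 mm behind it (grip_point_offset is the z of the grasp point in the tool frame, in mm); z points along the fingers, y is the line along which they close (so a half turn about z gives the same grasp; the last joint's range is limited). The gripper opens to 85 mm and grips with 20 to 120 N. Pads are 22 mm wide; open, the fingers measure 114 mm over their backs; the gripper's body (76 mm by 85 mm) begins 54 mm behind the grasp point. The pads swing forward as they close: fully open they stand 13 mm farther back than shut.
Start: joints at [-1.208, 0.521, -0.036, 1.599, 0.021, 1.021, -0.113], TCP at [262.151, 567.355, 231.291] pointing down, gripper open.
Joint ranges: [-2.91, 2.91], [-0.3, 2.13], [-1.5, 1.42], [0.17, 2.43], [-1.26, 4.41], [0.16, 1.93], [-2.52, 2.52]. Speed limits (rad/s): [1.89, 1.89, 2.39, 2.39, 3.01, 3.01, 3.01].

### API

Orientations are given as a 3x3 rotation matrix whose columns are the frame's x, y, z axes.
In Python, from workcell import movep, movel, goto_joints, open_gripper, clamp, wait, inverse_kinematics, read_state, camera, PlanningError, finish_job, grip_point_offset gives the robot as it stands. Calls block until the motion is done:
- movep(position, orientation): joint-space move of the TCP to a pose.
- movel(position, frame=None, max_speed=150, guard=None): straight line of the TCP; frame=None keeps the orientation; max_speed is the mean speed in mm/s. With guard (N) it stops when the force on the tool has changed by that much, and returns True; else False.
- goto_joints(angles): joint-space move.
- open_gripper() and clamp(): open the fingers fully, or close them until they stop; the grip force is fixed at half the most.
- wait(seconds).
- inverse_kinematics(position, orientation): joint angles nearest the present ones, or None.
- read_state(): the state.
- camera(name): name is "side" or "top" or "wrist"; returns a dict with "image" (400x640x3 uint8, blue, green, red), "range_z" (400x640 float32, mm along the optical axis (not along the pixel's ray), 0 where there is no reading), "fx", "fy", "cx", "cy" (pixels), "dist_coeffs" ([k1, k2, p1, p2, k3] as OpenCV has them; the pictures are not rectified), "cam_to_world" (4x4, takes a point from camera to world coordinates). Camera axes: x right, y up, looking along -z (the intrinsics and any distortion apply to the point x, -y, -z); pixel columns grow to the right and rows downward; lengths in mm; the calibration is good to about 2 mm. A picture is of the moment at which its call begins.
A pose or a line that the arm cannot do raises PlanningError and nothing moves.
- finish_job(): hands the job in; it is judged then, once.
The state is a dict: "time": time; "qpos": joint angles; "qvel": joint speeds; "joint_efforts": joint torques, N m; "eef_pos": TCP position; "tool_rot": TCP orientation; "ft_force": force on the tool from outside, world axes, zero at the start; "torque": the same for the moment, N m; "finger_gap": finger opening in mm; "gripper_force": force on a finger pad.
Only numpy, scipy, OpenCV 4.12 (cv2) and the standard library are available. Lean on these libraries where they do the work, as an engineer would, in place of code of your own. Each camera call takes 0.05 s, during which the arm holds its last target. There are 200 camera calls.

## Working session

There is one attempt and no reset: what is moved stays moved. The work goes in short steps, each a Python script; the robot and the scene stay as the last script left them, time stands still between calls to the robot, and variables do not carry over. Pictures are saved under pics/ and viewed, at most 10 in all, crops included, and the job is handed in when it is done.

```bash
ls; mkdir -p pics; python3 - <<'E'
from workcell import *
import cv2,numpy as np
s=read_state();print(s['time'],s['eef_pos'],s['tool_rot'],grip_point_offset,s['ft_force'])
for n in('top','side'):
    c=camera(n);cv2.imwrite(f'pics/{n}0.png',c['image']);np.savez(f'{n}0.npz',**c)
    print(n,c['fx'],c['fy'],c['cx'],c['cy'],c['dist_coeffs'],np.round(c['cam_to_world'],3).tolist())
E
```

```text
pics
0.0 [262.01676856 567.0516252  230.71959004] [[-9.07810442e-01  4.19380532e-01 -4.12229398e-04]
 [ 4.19380726e-01  9.07809790e-01 -1.09194930e-03]
 [-8.37163976e-05 -1.16416405e-03 -9.99999319e-01]] -18.700000000000003 [ 0.33538022 -0.28776043  0.11617216]
top 434.2132065203839 434.2132065203839 318.5463466397922 206.99745395299152 [-0.01669146  0.          0.          0.          0.        ] [[-0.02, 0.995, -0.101, 497.552], [-0.999, -0.023, -0.024, 30.072], [-0.026, 0.1, 0.995, 940.379], [0.0, 0.0, 0.0, 1.0]]
side 473.3598760313845 473.3598760313845 317.4270679926764 200.7137591985178 [-0.00847396  0.          0.          0.          0.        ] [[-0.994, 0.077, -0.082, 478.488], [-0.111, -0.536, 0.837, 966.207], [0.02, 0.841, 0.541, 695.295], [0.0, 0.0, 0.0, 1.0]]
```

View pics/top0.png

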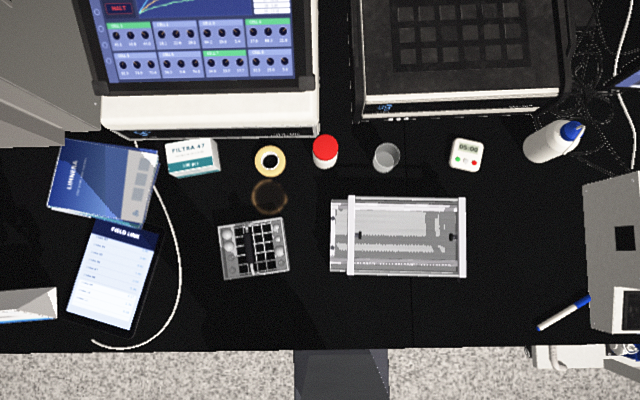

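View pics/side0.png

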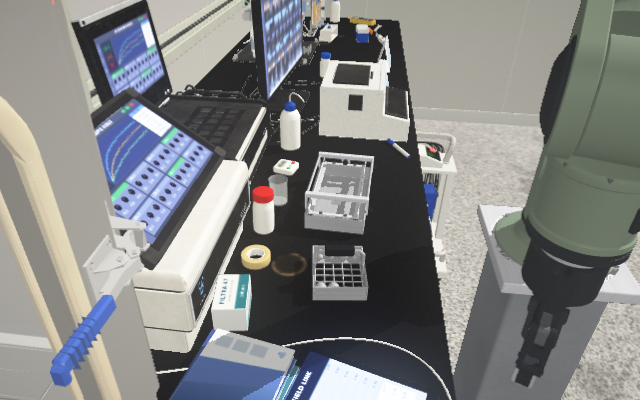

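The top view shows the sieve at about (254,248), with its bail and dark grip at about (250,245). The receiver is at about (398,236), its length along image u (world y). Tape, jar and beaker stand above at (270,160), (325,152) and (387,157). Next I'll measure from the depth clouds of both views.

```bash
cat > h.py <<'E'
import cv2,numpy as np
def cloud(c):
    h,w=c['range_z'].shape
    K=np.array([[c['fx'],0,c['cx']],[0,c['fy'],c['cy']],[0,0,1.]])
    u,v=np.meshgrid(np.arange(w),np.arange(h))
    n=cv2.undistortPoints(np.stack([u,v],-1).reshape(-1,1,2).astype(float),K,np.array(c['dist_coeffs'])).reshape(h,w,2)
    z=c['range_z'].astype(float)
    P=np.stack([n[...,0]*z,-n[...,1]*z,-z],-1)
    T=np.array(c['cam_to_world']);P=P@T[:3,:3].T+T[:3,3];P[z==0]=np.nan
    return P
E
python3 - <<'E'
from h import *
for n in('top','side'):
    c=dict(np.load(f'{n}0.npz'));P=cloud(c)
    def sel(x0,x1,y0,y1,z0,z1):
        m=(P[...,0]>x0)&(P[...,0]<x1)&(P[...,1]>y0)&(P[...,1]<y1)&(P[...,2]>z0)&(P[...,2]<z1)
        return P[m]
    def rep(t,Q):
        if len(Q)<4: print(n,t,len(Q));return
        print(n,t,len(Q),'min',Q.min(0).round(1),'max',Q.max(0).round(1),'med',np.median(Q,0).round(1),'rect',cv2.minAreaRect(Q[:,:2].astype(np.float32)))
    if n=='top': print(P[248,254],P[236,398],P[160,270],P[152,325],P[157,387])
    S=(290,520,70,260)
    rep('rim',sel(*S,28,42)); rep('grip',sel(*S,70,100)); rep('bench',sel(*S,-10,8))
    B=(290,540,-330,25)
    for a,b in((38,50),(48,56),(58,68),(68,78),(79,95)): rep(f'box{a}',sel(*B,a,b))
    rep('tape',sel(540,660,100,220,12,30));rep('jar',sel(540,680,0,80,100,120));rep('beaker',sel(540,680,-130,-30,5,90))
c=dict(np.load('top0.npz'));im=c['image']
a=cv2.resize(im[190:290,210:300],None,fx=4,fy=4,interpolation=cv2.INTER_CUBIC);b=cv2.resize(im[190:290,325:472],None,fx=2.9,fy=4,interpolation=cv2.INTER_CUBIC)
cv2.imwrite('pics/crop.png',np.hstack([a,b])[:,:800])
E
```

```text
[506.84355443 192.71914796   7.46495324] [ 526.03759022 -116.11256891    8.90157947] [ 6.99778470e+02  1.57539964e+02 -1.42397257e-01] [689.48999499  35.04301425 108.58249897] [ 6.99744583e+02 -1.00058277e+02  5.50061117e-01]
top rim 357 min [443.6 117.4  28. ] max [519.9 259.9  40.1] med [474.6 196.8  33.5] rect ((488.9819030761719, 189.20111083984375), (75.6156997680664, 137.4326934814453), 6.95050573348999)
top grip 221 min [456.7 180.5  70. ] max [520.  199.9  89.4] med [494.6 188.1  84.1] rect ((488.0190734863281, 188.7123565673828), (62.84221267700195, 16.598539352416992), 7.88994026184082)
top bench 8549 min [290.   70.   -8.6] max [520. 260.   8.] med [391.6 161.   -2. ] rect ((404.98663330078125, 165.01934814453125), (229.97335815429688, 189.9539794921875), 0.010774358175694942)
top box38 434 min [ 433.8 -227.    41.1] max [540.  25.  50.] med [467.8 -95.7  47.5] rect ((464.1314697265625, -92.95022583007812), (266.42938232421875, 86.36605072021484), 74.91191101074219)
top box48 544 min [ 433.8 -230.3   48. ] max [540.  25.  56.] med [475.4 -94.8  50.6] rect ((462.98703002929
[... 2699 characters left out ...]
80.6 -74.3  83.5] rect ((494.59478759765625, -118.75933837890625), (237.55137634277344, 97.36035919189453), 87.77333068847656)
side tape 66 min [543.  128.1  12.2] max [565.9 207.9  30. ] med [553.  138.1  19.9] rect ((560.047119140625, 166.72525024414062), (80.31249237060547, 22.455854415893555), 81.1397933959961)
side jar 16 min [676.2  27.4 100.2] max [679.5  46.3 109.7] med [677.5  39.8 105.8] rect ((677.7493286132812, 36.82537078857422), (3.289881944656372, 18.8472843170166), 0.8952751755714417)
side beaker 587 min [ 540.1 -129.3    5.3] max [679.9 -30.   84.2] med [587.4 -78.5  27.1] rect ((609.6868896484375, -80.24845886230469), (98.98865509033203, 140.05615234375), 89.09151458740234)
```

View pics/crop.png

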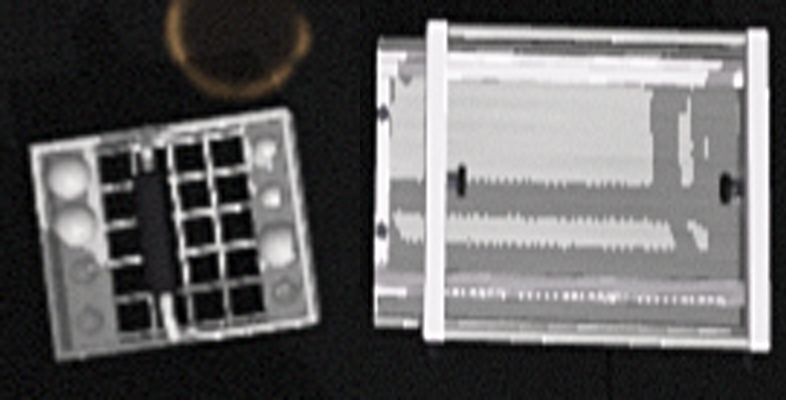

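The crop shows two large balls and two small at the left (+y) margin, and one large with three small at the right. The stop frame bars are at u≈435 and 758, shifted toward -y on the box. I'll refit with wider windows.

```bash
python3 - <<'E'
from h import *
A=[cloud(dict(np.load(f'{n}0.npz'))) for n in('top','side')]
for n,P in zip(('top','side'),A):
    def sel(x0,x1,y0,y1,z0,z1):
        m=(P[...,0]>x0)&(P[...,0]<x1)&(P[...,1]>y0)&(P[...,1]<y1)&(P[...,2]>z0)&(P[...,2]<z1)
        return P[m]
    def rep(t,Q):
        r=cv2.minAreaRect(Q[:,:2].astype(np.float32))
        print(n,t,len(Q),'x',np.percentile(Q[:,0],[0,2,98,100]).round(1),'y',np.percentile(Q[:,1],[0,2,98,100]).round(1),'zmed',np.median(Q[:,2]).round(1),'rect',np.round(r[0],1),np.round(r[1],1),round(r[2],2))
    S=(400,590,90,275)
    rep('rim',sel(*S,30,42)); G=sel(*S,72,100);rep('grip',G)
    T=G[G[:,2]>84];rep('griptop',T)
    d=np.linalg.svd(T[:,:2]-T[:,:2].mean(0))[2][0];print('yaw',np.degrees(np.arctan(d[1]/d[0])))
    B=(400,610,-290,50)
    rep('box',sel(*B,38,90)); rep('frame',sel(*B,78,95))
    F=sel(*B,80,95)
    for a,b in((-40,20),(-260,-200)):
        Q=F[(F[:,1]>a)&(F[:,1]<b)&(F[:,0]>450)&(F[:,0]<575)]
        p=np.polyfit(Q[:,0],Q[:,1],1);print(' bar yaw',-np.degrees(np.arctan(p[0])),'y@mid',np.polyval(p,510),len(Q),np.percentile(Q[:,1],[5,95]))
    for a,b in((38,49),(49,57),(58,70)):
        Q=sel(400,610,-190,-40,a,b);h,e=np.histogram(Q[:,0],np.arange(420,600,4));print(a,[(int(x),int(k)) for k,x in zip(h,e) if k>3])
    for t,w in (('tape',(620,720,110,210,10,30)),('jar',(600,720,0,80,90,120)),('beak',(600,720,-140,-50,55,80))):
        Q=sel(*w)
        if len(Q):rep(t,Q)
E
```

```text
top rim 526 x [443.6 446.5 568.6 570.6] y [117.4 119.4 263.1 266.1] zmed 33.9 rect [507.7 191.8] [113.4 138.2] 7.03
top grip 321 x [460.7 465.6 550.3 556.5] y [180.5 181.5 200.1 201.6] zmed 84.1 rect [508.4 191.5] [96.2 16.6] 7.74
top griptop 166 x [478.8 480.7 537.2 537.9] y [181.2 183.1 199.  201.1] zmed 85.4 rect [508.2 191. ] [59.9 15.2] 7.71
yaw 6.445008644244564
top box 4200 x [433.8 446.3 602.5 607.4] y [-240.  -234.5   26.6   32.5] zmed 63.2 rect [ 524.8 -103.8] [267.4 172.8] 87.78
top frame 1688 x [443.4 446.1 603.1 607.4] y [-240.  -236.7   -4.3   -2.5] zmed 81.9 rect [ 524.8 -120.9] [232.7 155.6] 87.6
 bar yaw 1.8482673879610747 y@mid -11.171684621248048 437 [-18.68357798  -3.70395508]
 bar yaw 2.403280630750848 y@mid -228.7785196098576 455 [-235.96715304 -221.97348788]
38 [(448, 13), (452, 73), (456, 38), (468, 8), (472, 20), (476, 12), (480, 4), (576, 5), (580, 21), (584, 13), (588, 19), (592, 56)]
49 [(468, 33), (472, 99), (476, 92), (480, 18), (576, 38), (580, 109), (584, 101), (588, 22)]
58 [(464, 38), (468, 88), (472, 26), (584, 50), (588, 69), (592, 16)]
top tape 48
[... 952 characters left out ...]
155.7] 87.57
 bar yaw 0.8565947548644206 y@mid -9.833137943959962 236 [-19.68335572  -2.36700264]
 bar yaw 1.8737378889823446 y@mid -226.8890523782599 163 [-236.06763722 -219.68252004]
38 [(452, 9), (592, 19)]
49 [(468, 13), (472, 32), (476, 15), (572, 5), (576, 23), (580, 36), (584, 16)]
58 [(464, 21), (468, 21), (580, 7), (584, 29), (588, 11)]
side tape 408 x [662.3 663.5 718.4 719.8] y [120.4 125.2 189.1 190.9] zmed 18.7 rect [691.  155.9] [70.6 57.3] 88.51
side jar 302 x [675.7 676.5 717.8 719.9] y [11.6 14.  60.4 62.2] zmed 109.0 rect [697.5  36.9] [50.6 43.6] 88.01
side beak 207 x [602.3 663.8 712.4 714.5] y [-121.  -117.8  -65.1  -56.7] zmed 63.8 rect [658.  -90.1] [ 57.5 112.7] 85.18
```

```bash
python3 - <<'E'
from h import *
for n in('top','side'):
    P=cloud(dict(np.load(f'{n}0.npz'))).reshape(-1,3);P=P[~np.isnan(P[:,0])]
    for t,a,b in(('guide',59,68),('rail',50,56),('wall',40,47.5),('frameside',79,90)):
        o=[]
        for x0,x1 in((430,500),(560,615)):
            Q=P[(P[:,2]>a)&(P[:,2]<b)&(P[:,1]>-205)&(P[:,1]<-30)&(P[:,0]>x0)&(P[:,0]<x1)]
            if len(Q)<12: o.append(len(Q));continue
            p=np.polyfit(Q[:,1]+118,Q[:,0],1)
            for _ in range(3):
                r=Q[:,0]-np.polyval(p,Q[:,1]+118);Q=Q[abs(r)<6];p=np.polyfit(Q[:,1]+118,Q[:,0],1)
            r=Q[:,0]-np.polyval(p,Q[:,1]+118)
            o.append((len(Q),'yaw %.2f'%-np.degrees(np.arctan(p[0])),'x %.1f'%p[1],np.percentile(r,[3,97]).round(1)))
        print(n,t,o)
E
```

```text
top guide [(177, 'yaw -2.60', 'x 469.6', array([-1.9,  1.9])), (153, 'yaw -2.78', 'x 588.4', array([-1.8,  2.1]))]
top rail [(206, 'yaw -2.69', 'x 475.5', array([-3.7,  3.5])), (233, 'yaw -2.52', 'x 583.4', array([-4.1,  3.6]))]
top wall [(136, 'yaw -2.61', 'x 454.5', array([-1.6,  1.5])), (149, 'yaw -3.19', 'x 595.7', array([-2.2,  2. ]))]
top frameside [(180, 'yaw -2.53', 'x 450.9', array([-2.6,  2.8])), (156, 'yaw -2.98', 'x 598.3', array([-2.5,  2.5]))]
side guide [(48, 'yaw -2.57', 'x 467.9', array([-1.8,  2.1])), (50, 'yaw -2.46', 'x 586.7', array([-1.7,  2.3]))]
side rail [(71, 'yaw -2.65', 'x 474.3', array([-3.3,  3.1])), (83, 'yaw -2.82', 'x 581.5', array([-3.7,  3.9]))]
side wall [10, (24, 'yaw -2.63', 'x 595.5', array([-1.8,  2.1]))]
side frameside [(82, 'yaw -2.46', 'x 449.2', array([-2.9,  2.9])), (76, 'yaw -2.77', 'x 598.1', array([-2.8,  3.2]))]
```

```bash
cat >> h.py <<'E'
from workcell import *
def R(deg):
    a=np.radians(deg);s,c=np.sin(a),np.cos(a)
    return np.array([[-c,-s,0],[-s,c,0],[0,0,-1.]])
def st(t=''):
    s=read_state();print(t,'t%.2f'%s['time'],np.round(s['eef_pos'],1),'F',np.round(s['ft_force'],1),'M',np.round(s['torque'],2),'gap %.1f'%s['finger_gap']);return s
E
python3 - <<'E'
from h import *
movep([507.3,191.8,120],R(7)); st('hover')
c=camera('wrist');np.savez('w0.npz',**c);P=cloud(c).reshape(-1,3)
Q=P[(P[:,2]>82)&(P[:,2]<95)&(abs(P[:,0]-507)<45)&(abs(P[:,1]-192)<30)];print(len(Q))
if len(Q)>50:print(cv2.minAreaRect(Q[:,:2].astype(np.float32)),np.median(Q[:,2]))
cv2.imwrite('pics/w0.png',c['image'])
E
```

```text
hover t1.79 [507.2 192.8 120.2] F [-0.3  1.1 -1.1] M [0.04 0.02 0.04] gap 85.4
2534
((508.5231018066406, 192.14866638183594), (61.13608932495117, 15.843511581420898), 7.547529220581055) 86.92487497294901
```

```bash
python3 - <<'E'
from h import *
movel([508,192.2,57.5],R(7.3),max_speed=90)
st('down');clamp();s=st('clamped')
g=s['eef_pos']
movel([g[0],g[1],g[2]+108],max_speed=90);st('up')
y=-119.;x=508+20.9
movel([x,y,g[2]+108],R(-2.65),max_speed=125)
st('over')
c=camera('top');np.savez('top1.npz',**c);cv2.imwrite('pics/top1.png',cv2.resize(c['image'][180:300,310:490],None,fx=4,fy=4,interpolation=cv2.INTER_CUBIC))
P=cloud(c).reshape(-1,3);Q=P[(P[:,2]>130)&(P[:,2]<150)&(abs(P[:,0]-529)<75)&(abs(P[:,1]+119)<85)]
print(len(Q),cv2.minAreaRect(Q[:,:2].astype(np.float32)),np.median(Q[:,2]))
E
```

```text
down t2.68 [508.3 192.3  57.9] F [ 0.2 -0.7  0.4] M [ 0.01 -0.04  0.03] gap 85.3
clamped t3.33 [508.1 192.2  57.8] F [-0.2 -0.   4.6] M [-0.14  0.24 -0.07] gap 15.0
up t4.67 [507.8 192.1 165.2] F [ 0.3  0.1 -7.5] M [ 0.03 -0.02 -0.02] gap 15.2
over t7.32 [ 528.9 -118.6  165.8] F [-0.3  0.1 -7.4] M [-0.01  0.05  0.11] gap 15.0
534 ((530.029052734375, -85.541259765625), (72.58381652832031, 113.64862823486328), 88.6086196899414) 140.40868770083893
```

View pics/top1.png

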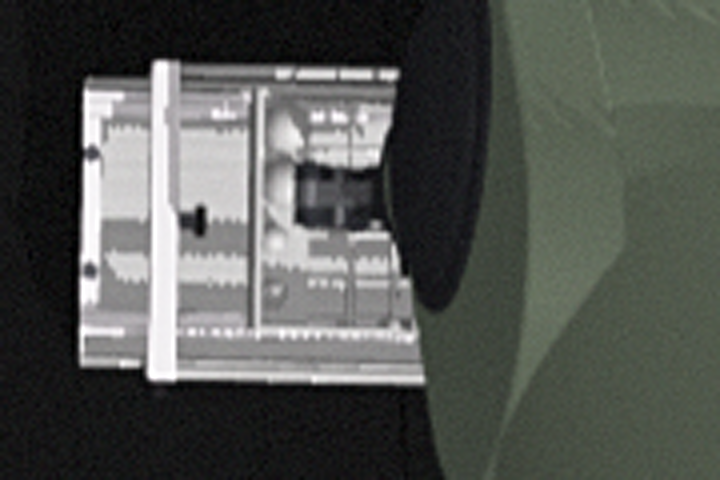

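The picture shows the sieve level above the receiver. Its +y end wall is at u≈258, inside the guides, and the balls are still in their margin at u≈280. Next is a guarded descent, feeling for the gap.

```bash
python3 - <<'E'
from h import *
x0,y=528.6,-118.6
movel([x0,y,126],R(-2.65),max_speed=60)
for d in(0,1.5,-1.5,3,-3,4.5,-4.5):
    if d: movel([x0+d,y,z+3],R(-2.65),max_speed=40)
    hit=movel([x0+d,y,107.5],R(-2.65),max_speed=20,guard=5)
    s=st(f'd{d} hit{hit}');z=s['eef_pos'][2]
    if z<114: break
E
```

```text
d0 hitTrue t8.97 [ 528.4 -118.6  108.7] F [1.1 0.1 3.3] M [-0.11 -0.39 -0.06] gap 15.0
```

```bash
python3 - <<'E'
from h import *
s=read_state();x,y,z=s['eef_pos'];z+=.3
X=[]
for sg in(1,-1):
    h=movel([x+sg*4,y,z],R(-2.65),max_speed=12,guard=4);s=st(f'x{sg} {h}');X.append(s['eef_pos'][0])
xc=sum(X)/2;movel([xc,y,z],R(-2.65),max_speed=20);st('mid')
a=np.radians(-2.65);u=np.array([-np.sin(a),np.cos(a)])
p0=np.array([xc,y]);Y=[]
for sg in(1,-1):
    q=p0+sg*14*u; movel([*q,z],R(-2.65),max_speed=60)
    q=p0+sg*26*u; h=movel([*q,z],R(-2.65),max_speed=20,guard=3.5);s=st(f'y{sg} {h}');Y.append((np.array(s['eef_pos'][:2])-p0)@u)
print(p0,Y,z)
movel([*(p0+u*sum(Y)/2),z],R(-2.65),max_speed=60);st('c')
E
```

```text
x1 True t9.19 [ 528.4 -118.6  108.6] F [-1.3 -0.2  6.5] M [ 0.   -0.11 -0.03] gap 14.9
x-1 True t9.40 [ 528.2 -118.5  108.7] F [ 0.3 -0.5  3.2] M [ 0.02 -0.02  0.  ] gap 14.9
mid t9.65 [ 528.2 -118.6  108.9] F [0.2 0.  1.7] M [-0.03 -0.02 -0.01] gap 15.4
y1 True t10.26 [ 529.  -103.9  108.9] F [ 1.6 -1.5  3.9] M [-0.38 -0.22 -0.02] gap 15.2
y-1 True t11.12 [ 527.5 -133.2  108.8] F [1.3 1.2 3.5] M [ 0.29 -0.22 -0.04] gap 14.9
[ 528.31966429 -118.57246842] [np.float64(14.686720317419043), np.float64(-14.630344539785963)] 109.01937594726611
c t11.53 [ 528.4 -117.7  109. ] F [0.5 4.4 1.8] M [ 0.92 -0.03 -0.01] gap 15.3
```

```bash
python3 - <<'E'
from h import *
r=R(-2.65);x,y,z=528.4,-118.6,109.4
movel([x,y,z],r,max_speed=30);st('0')
X=[]
for sg in(1,-1):
    h=movel([x+sg*4,y,z],r,max_speed=14,guard=6);s=st(f'x{sg} {h}');X.append(s['eef_pos'][0])
xc=sum(X)/2;movel([xc,y,z],r,max_speed=20);st('mid')
a=np.radians(-2.65);u=np.array([-np.sin(a),np.cos(a)])
p0=np.array([xc,y]);Y=[]
for sg in(1,-1):
    movel([*(p0+sg*13*u),z],r,max_speed=60)
    h=movel([*(p0+sg*27*u),z],r,max_speed=25,guard=6.5);s=st(f'y{sg} {h}');Y.append((np.array(s['eef_pos'][:2])-p0)@u)
print(p0,Y,z)
movel([*(p0+u*sum(Y)/2),z],r,max_speed=60);st('c')
E
```

```text
0 t11.78 [ 528.3 -118.7  109.3] F [-0.2  3.9 -0.1] M [ 0.68 -0.01 -0.01] gap 14.6
x1 True t12.07 [ 530.6 -119.2  108.9] F [-2.  -0.3  1.6] M [-0.17  0.28  0.14] gap 14.8
x-1 True t12.31 [ 529.9 -119.   109. ] F [-0.4  0.9  2.7] M [-0.12 -0.15  0.04] gap 15.0
mid t12.56 [ 530.  -118.9  109.3] F [-1.6 -3.1  0.5] M [-0.6   0.27  0.05] gap 15.0
y1 True t13.19 [ 530.9 -103.8  109.2] F [1.8 1.1 0.3] M [ 0.38 -0.45 -0.  ] gap 14.6
y-1 True t14.06 [ 529.5 -132.9  109.1] F [ 0.7 -2.6  1. ] M [-0.33 -0.42 -0.01] gap 14.7
[ 530.25545283 -118.6       ] [np.float64(14.78938243046445), np.float64(-14.367102259133333)] 109.4
c t14.45 [ 530.2 -117.5  109.3] F [ 0.1  3.3 -0.5] M [0.63 0.02 0.08] gap 14.7
```

```bash
python3 - <<'E'
from h import *
r=R(-2.65);x,y,z=529.4,-119.6,109.3
a=np.radians(-2.65);u=np.array([-np.sin(a),np.cos(a)]);w=np.array([np.cos(a),np.sin(a)])
p0=np.array([x,y])
def probe(d,steps,lim):
    for k in steps:
        movel([*(p0+d*k),z],r,max_speed=40);wait(.08)
        s=read_state();f=np.array(s['ft_force'])[:2]@d;e=(np.array(s['eef_pos'])[:2]-p0)@d
        print('%.1f: e%.1f f%.1f fz%.1f'%(k,e,f,s['ft_force'][2]),end=' | ')
        if -f>lim: break
    print('t%.2f'%s['time']);return e
movel([x,y,z],r,max_speed=40);wait(.1);st()
A=probe(w,[.7,1.4,2.1,2.8],7);B=probe(-w,[0,.7,1.4,2.1,2.8],7)
p0=p0+w*(A-B)/2;print(p0)
movel([*p0,z],r,max_speed=40)
C=probe(u,[14,17,19,21,23],7);D=probe(-u,[14,17,19,21,23],7);print(C,D)
E
```

```text
t14.80 [ 529.3 -119.7  109.3] F [ 0.6  2.3 -0.5] M [ 0.54 -0.1   0.04] gap 15.0
0.7: e0.3 f-4.2 fz0.8 | 1.4: e1.2 f-4.4 fz0.6 | 2.1: e1.4 f-7.5 fz2.2 | t15.80
0.0: e-0.3 f0.1 fz-1.6 | 0.7: e0.3 f-2.2 fz-0.7 | 1.4: e1.3 f-2.1 fz-1.6 | 2.1: e1.8 f-5.4 fz-1.0 | 2.8: e2.0 f-6.5 fz-0.1 | t17.47
[ 529.09358473 -119.5858178 ]
14.0: e14.6 f3.4 fz-0.4 | 17.0: e17.0 f0.1 fz-1.6 | 19.0: e18.7 f-4.5 fz-0.1 | 21.0: e20.3 f-6.2 fz-0.0 | 23.0: e21.8 f-8.6 fz1.3 | t19.63
14.0: e14.4 f2.7 fz-0.0 | 17.0: e17.0 f0.3 fz-0.7 | 19.0: e19.0 f-2.1 fz-0.8 | 21.0: e21.2 f-1.2 fz-0.1 | 23.0: e22.6 f-4.2 fz-0.3 | t22.12
21.801154079294417 22.55654617105939
```

```bash
cat > shake.py <<'E'
from h import *
import sys
r=R(-2.65);z=109.3;a=np.radians(-2.65);u=np.array([-np.sin(a),np.cos(a)])
c=np.array([529.1,-119.6])-1.9*u
def look(n):
    I=camera('top');J=camera('side');np.savez('l.npz',**J)
    i=cv2.resize(I['image'][185:295,320:480],None,fx=2.4,fy=2.4,interpolation=cv2.INTER_CUBIC)
    j=cv2.resize(J['image'][140:240,290:390],None,fx=4,fy=4,interpolation=cv2.INTER_CUBIC)
    h=max(i.shape[0],j.shape[0]);pad=lambda q:cv2.copyMakeBorder(q,0,h-q.shape[0],0,0,cv2.BORDER_CONSTANT)
    cv2.imwrite(f'pics/{n}.png',np.hstack([pad(i),pad(j)]))
def shake(N,A,v):
    fm=0
    for k in range(N):
        for sg in(1,-1):
            movel([*(c+sg*A*u),z],r,max_speed=v)
            s=read_state();fm=max(fm,np.linalg.norm(s['ft_force']))
            if k==0: print(sg,(np.array(s['eef_pos'])[:2]-c)@u,s['eef_pos'][2],np.round(s['ft_force'],1),s['time'])
    movel([*c,z],r,max_speed=80);st(f'fmax{fm:.1f}')
E
python3 - <<'E'
from shake import *
shake(4,16,180);look('s1')
E
```

```text
1 17.061528700613035 109.33566135340784 [-0.6  3.7  0.2] 22.4833
-1 -17.615528337684626 109.32204112547404 [-0.3 -2.9  0. ] 22.8083
fmax3.8 t25.11 [ 529.  -120.3  109.3] F [0.4 3.4 0.6] M [ 0.58 -0.06  0.02] gap 15.2
```

View pics/s1.png

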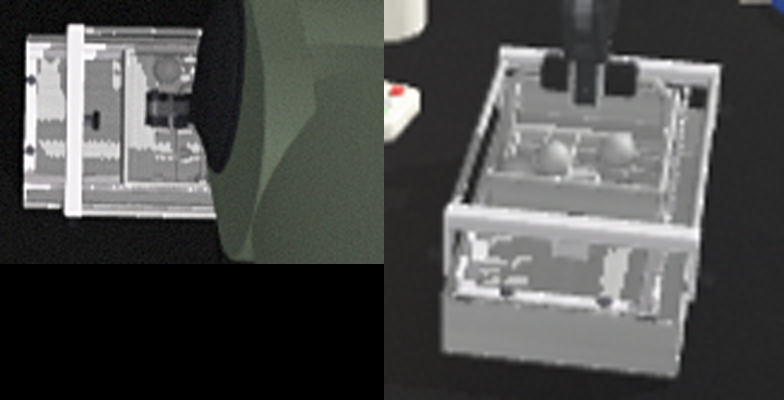

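The +y margin is empty now and the large balls sit on the mesh, at (555,158) and (618,150) in the side view. The far end is hidden, so I'll shake more and look with the wrist camera.

```bash
python3 - <<'E'
from shake import *
shake(8,16.5,200)
w=camera('wrist')['image'];s=camera('side')['image']
j=cv2.resize(s[150:220,310:380],None,fx=4,fy=4,interpolation=cv2.INTER_CUBIC)
o=np.zeros((400,800,3),np.uint8);o[:325,:520]=cv2.resize(w,(520,325));o[:280,520:]=j
cv2.imwrite('pics/s2.png',o)
E
```

```text
1 16.973857885128137 109.29375007951516 [0.7 3.  0.3] 25.4583
-1 -18.074818366387024 109.32615804428774 [ 0.4 -3.4  0.3] 25.775
fmax3.6 t30.57 [ 529.  -120.4  109.3] F [-0.3  2.   0.4] M [0.59 0.03 0.07] gap 15.2
```

View pics/s2.png

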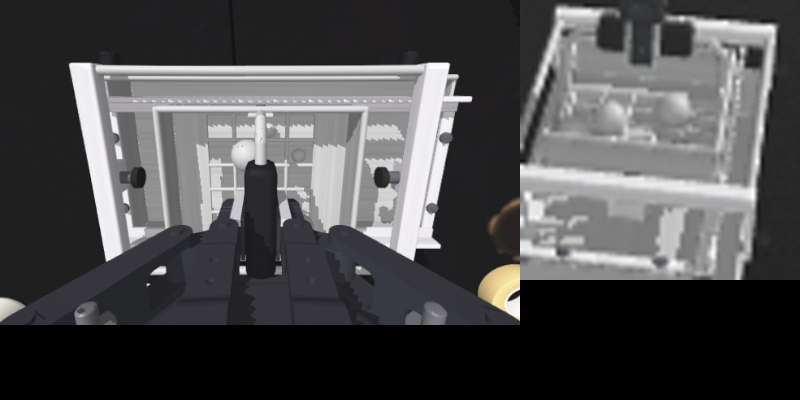

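```bash
python3 - <<'E'
from shake import *
w=camera('wrist');P=cloud(w);np.savez('w2.npz',**w)
for (u_,v_) in ((243,153),(298,156),(272,130)):
    U,V=int(u_*640/520),int(v_*400/325);q=P[V-8:V+9,U-8:U+9,2];print((U,V),P[V,U].round(0),np.nanpercentile(q,[5,50,95]).round(0))
i=w['image'][125:265,190:470].copy()
cv2.imwrite('pics/s3.png',cv2.resize(i,None,fx=2.8,fy=2.8,interpolation=cv2.INTER_CUBIC))
S=camera('side');Q=cloud(S);d=np.argwhere((Q[...,2]>66)&(Q[...,2]<100)&(abs(Q[...,0]-529)<52)&(Q[...,1]>-182)&(Q[...,1]<-60))
m=np.zeros((400,640),np.uint8);m[tuple(d.T)]=1
n,l,stt,ce=cv2.connectedComponentsWithStats(m)
for k in range(1,n):
    if stt[k,4]>5: print(ce[k].round(),stt[k,4],np.median(Q[l==k],0).round())
E
```

```text
(299, 188) [ 505. -131.   79.] [76. 79. 81.]
(366, 192) [524. -86.  22.] [ 8. 20. 22.]
(334, 160) [ 499. -109.   22.] [  8.  20. 125.]
[321. 170.] 35 [ 578. -119.   86.]
[359. 174.] 9 [ 478. -116.   89.]
[348. 176.] 55 [ 507. -124.   74.]
[328. 179.] 97 [ 555. -102.   76.]
```

View pics/s3.png

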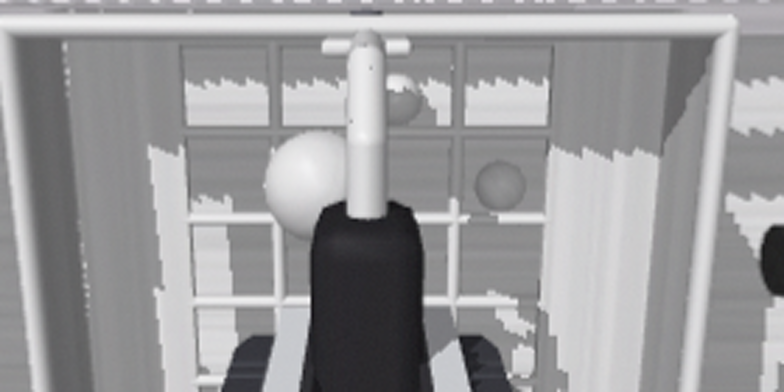

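Two small balls lie on the box floor (tops at z≈22) and large balls sit on the mesh. The half under the hand is hidden. I'll do a few more strokes, then release, rise and look.

```bash
python3 - <<'E'
from shake import *
shake(3,16.5,220)
open_gripper();st('open')
movel([529.1-70,-118,260],r,max_speed=190);st('up')
w=camera('wrist');t=camera('top');s=camera('side');np.savez('w3.npz',**w)
o=np.zeros((600,800,3),np.uint8);o[:325,:520]=cv2.resize(w['image'],(520,325))
o[:280,520:]=cv2.resize(s['image'][150:220,310:380],None,fx=4,fy=4,interpolation=cv2.INTER_CUBIC)
o[325:600,:400]=cv2.resize(t['image'][185:295,320:480],None,fx=2.5,fy=2.5,interpolation=cv2.INTER_CUBIC)
P=cloud(w)
V=w['image'][:,:]
cv2.imwrite('pics/s4.png',o)
m=((abs(P[...,0]-529)<54)&(abs(P[...,1]+120)<62)&(P[...,2]>66)).astype(np.uint8)
n,l,q,ce=cv2.connectedComponentsWithStats(m)
for k in range(1,n):
    if q[k,4]>25: print(ce[k].round(),q[k],np.nanmedian(P[l==k],0).round(),np.nanmax(P[l==k][:,2]).round())
rim=P[(P[...,2]>82)&(P[...,2]<92)&(abs(P[...,0]-529)<60)&(abs(P[...,1]+120)<75)];print('rim',len(rim))
A=np.c_[rim[:,:2]-[529,-120],np.ones(len(rim))];print(np.linalg.lstsq(A,rim[:,2],rcond=None)[0])
E
```

```text
1 16.918286460850002 109.30664480536251 [-0.6  2.7 -0.7] 31.0167
-1 -18.12931082641132 109.2926508337062 [ 0.6 -1.8  0. ] 31.3167
fmax3.2 t32.88 [ 529.  -120.4  109.3] F [-0.9  3.9 -0.3] M [ 0.61 -0.08 -0.  ] gap 15.1
open t33.56 [ 529.  -121.6  109.3] F [-0.3  0.6 -0. ] M [ 0.01 -0.02 -0.03] gap 85.2
up t34.58 [ 459.  -117.9  259.2] F [-0.  -0.5 -0.1] M [-0.04 -0.06 -0.02] gap 85.2
[319. 244.] [ 268  187  111  117 2823] [ 517. -120.   92.] 141.0
[347. 268.] [338 258  20  21 331] [567. -91.  77.] 82.0
rim 1914
[-6.30155158e-03 -1.24092606e-04  8.71974840e+01]
```

View pics/s4.png

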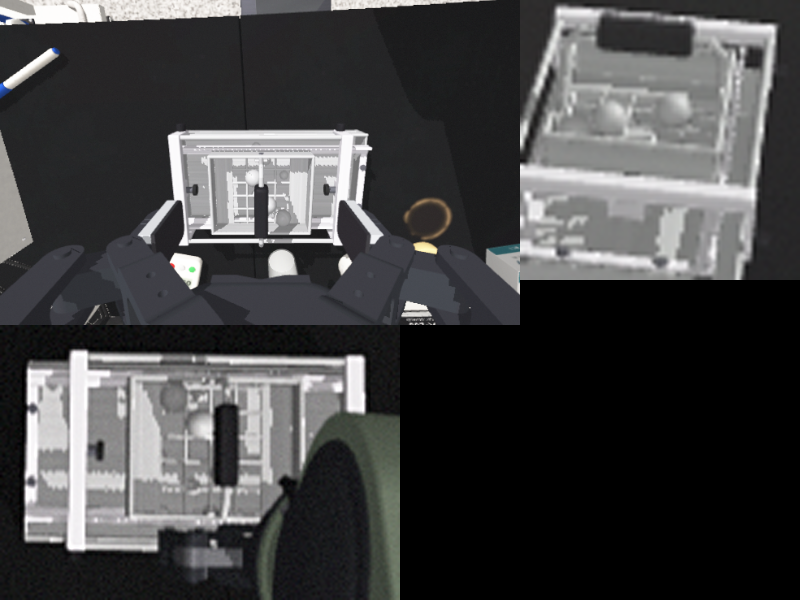

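```bash
python3 - <<'E'
from h import *
w=dict(np.load('w3.npz'));i=w['image'][180:305,235:400]
cv2.imwrite('pics/s5.png',cv2.resize(i,None,fx=4.7,fy=4.7,interpolation=cv2.INTER_CUBIC))
P=cloud(w)
z=P[...,2];m=((abs(P[...,0]-529)<54)&(abs(P[...,1]+120)<62)&(z>64)&(z<84)).astype(np.uint8)
n,l,q,ce=cv2.connectedComponentsWithStats(m)
for k in range(1,n):
    if q[k,4]>12: print(ce[k].round(),q[k],np.nanmedian(P[l==k],0).round(),np.nanmax(P[l==k][:,2]).round())
m=((abs(P[...,0]-529)<60)&(abs(P[...,1]+120)<125)&(z>14)&(z<40)).astype(np.uint8)
n,l,q,ce=cv2.connectedComponentsWithStats(m)
for k in range(1,n):
    if q[k,4]>12: print('low',ce[k].round(),q[k],np.nanmedian(P[l==k],0).round())
E
```

```text
[356. 189.] [333 187  45   4 158] [476. -79.  73.] 81.0
[310. 219.] [302 209  16  21 281] [ 506. -130.   78.] 82.0
[334. 252.] [330 242  11  21 180] [ 547. -106.   77.] 81.0
[347. 268.] [338 258  20  21 333] [567. -91.  77.] 82.0
[291. 280.] [268 276  45   9 376] [ 581. -157.   74.] 84.0
low [315. 177.] [311 175   9   4  25] [ 473. -124.   19.]
low [228. 205.] [226 190   5  32  93] [ 503. -236.   20.]
low [329. 199.] [325 196   8   7  33] [ 502. -108.   21.]
low [349. 215.] [344 210  11  11  91] [524. -84.  20.]
low [311. 238.] [309 235   4   5  13] [ 553. -134.   19.]
low [232. 253.] [230 238   5  30  76] [ 569. -238.   20.]
```

View pics/s5.png

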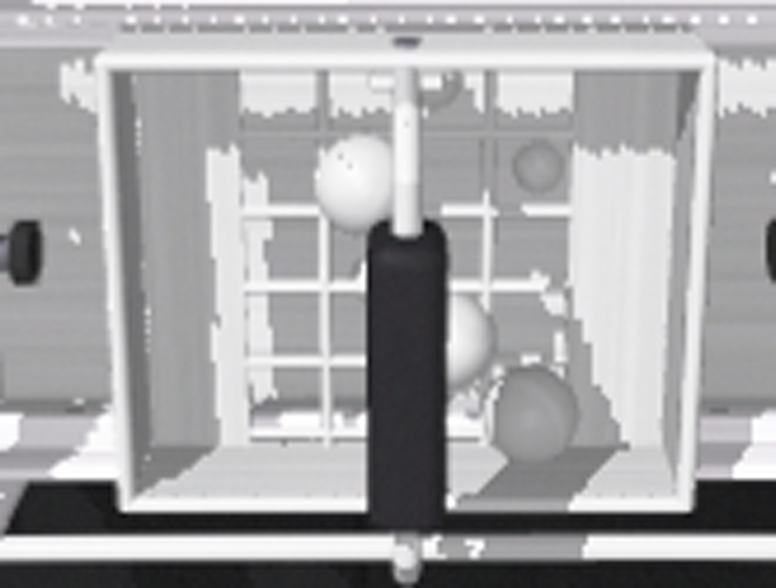

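All three large balls sit on the mesh and no small one shows on the visible part. Three small ones are visible on the box floor, and the grip hides a strip. I'll look from both sides of it.

```bash
python3 - <<'E'
from h import *
ims=[]
for k,dy in enumerate((70,-100)):
    movel([440,-118+dy,260],max_speed=220);wait(.1)
    w=camera('wrist');P=cloud(w);z=P[...,2]
    for t,a,b in(('hi',64,84),('low',14,40)):
        m=((abs(P[...,0]-529)<54)&(abs(P[...,1]+120)<(60 if t=='hi' else 90))&(z>a)&(z<b)).astype(np.uint8)
        n,l,q,ce=cv2.connectedComponentsWithStats(m)
        for j in range(1,n):
            if q[j,4]>12: print(t,ce[j].round(),q[j,2:],np.nanmedian(P[l==j],0).round(),np.nanmax(P[l==j][:,2]).round())
    v=np.argwhere((abs(P[...,0]-529)<60)&(abs(P[...,1]+120)<75)&(z>50)&(z<90)).mean(0).astype(int);print(v)
    v0=np.clip(v-[70,80],[0,0],[260,480]);i=w['image'][v0[0]:v0[0]+140,v0[1]:v0[1]+160];ims.append(cv2.resize(i,(400,350),interpolation=cv2.INTER_CUBIC))
cv2.imwrite('pics/s6.png',np.hstack(ims));st()
E
```

```text
hi [293. 208.] [ 37   5 175] [476. -79.  73.] 81.0
hi [257. 238.] [ 11  21 179] [ 507. -122.   76.] 82.0
hi [244. 237.] [ 5 17 54] [ 506. -135.   76.] 80.0
hi [271. 269.] [ 21  21 341] [ 546. -109.   77.] 82.0
hi [289. 284.] [ 20  20 329] [567. -90.  77.] 82.0
hi [232. 297.] [ 23  10 184] [ 581. -158.   75.] 84.0
hi [266. 296.] [10  9 67] [ 580. -118.   77.] 84.0
low [262. 197.] [11  2 13] [ 476. -122.   21.] 23.0
low [274. 217.] [ 9  4 27] [ 503. -110.   21.] 23.0
low [294. 232.] [ 5  9 39] [524. -86.  20.] 23.0
low [261. 254.] [ 3  7 17] [ 553. -132.   21.] 23.0
low [266. 253.] [ 4  7 24] [ 554. -125.   19.] 22.0
[247 268]
hi [447. 201.] [ 43   5 186] [476. -80.  73.] 81.0
hi [400. 231.] [ 22  21 364] [ 506. -131.   77.] 82.0
hi [410. 262.] [ 11  21 158] [ 546. -118.   74.] 81.0
hi [382. 290.] [ 57  10 484] [ 581. -150.   75.] 84.0
low [403. 210.] [ 9  6 43] [ 501. -113.   21.] 24.0
low [422. 225.] [ 4  8 25] [524. -88.  18.] 22.0
low [386. 248.] [ 4  6 20] [ 553. -135.   19.] 21.0
low [392. 248.] [ 5  7 27] [ 553. -127.   20.] 23.0
low [397. 263.] [10  7 55] [ 575. -120.   19.] 22.0
[238 407]
 t36.44 [ 440.2 -217.   260.1] F [ 0.1 -0.5  0.4] M [0.02 0.06 0.04] gap 85.5
```

View pics/s6.png

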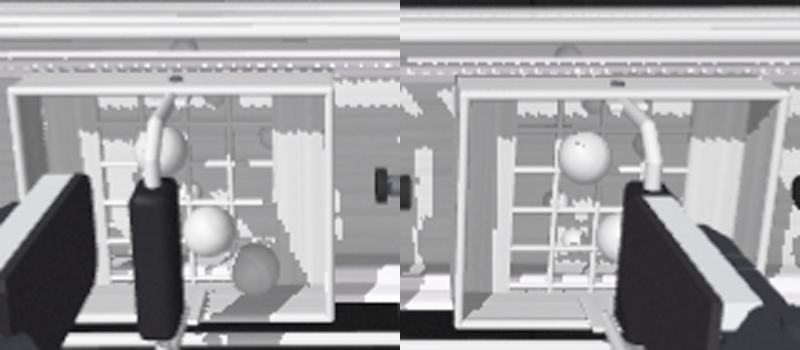

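The two views account for everything. All five small balls are on the box floor, with tops at z≈22: (474,-122), (502,-110), (524,-86), (553,-130) and (575,-120). Three large balls remain on the mesh, and the sieve lies flat.

```bash
python3 -c "
from workcell import *
print(finish_job())"
```

```text
the job is handed in; nothing more can be done
None
```

The job is handed in at about 36.5 s of the 48 s: the last wrist views put all five small balls on the box floor and all three large ones still in the sieve, which lies flat on the rails, released, with the arm clear of it.

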